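# Set the mirror lid of the seal inspection case

### The job

Two grey hinged cases lie on the counter. Raise the lid of the wider one by the pull tab on its near edge until it stands at 45 degrees from closed, so that the mirror under it shows the seals in the tray to someone looking level across the counter, and leave it standing there by itself. Leave the narrow case shut.

Things in the scene. Friction and masses are not known exactly. Their poses are not given: they have to be found in the camera images.
- wide_tab (a point): Grip point on the black tab of the wide case's lid: a flat tongue in the lid's plane, 24 mm wide (along the hinge), 12 mm thick, jutting 35 mm from the edge opposite the hinge, towards the robot. Point: mid-width, mid-thickness, 25 mm out from the lid's edge, 175 mm from the hinge axis; shut, 50 mm above the counter, clear beneath. Axes turn with it: x to the hinge, y along it, z out of its top.
- wide_hinge (a point): Middle of the wide case's hinge axis, on its edge far from the robot, 50 mm above the counter. Axes fixed to the case: x level from tab side to hinge side, y along the hinge, z up. The case is fixed, grey, 150 mm deep, 200 mm wide along the hinge, 56 mm high, turned up to 20 degrees either way; the narrow case is alike but 110 mm wide.
- mirror_lid (a joint): Opening angle of the wide lid, rad: 0 shut and level, grows as the tab rises (0.785 is 45 degrees), stop at 1.75. Lid 150 x 200 x 12 mm, about 0.3 kg; starts 0 to 0.2 rad open. The hinge is stiff: it stays at any angle where it is left and takes about 4 to 6 N at the tab to raise.
- spare_lid (a joint): Opening angle in rad of the lid of the narrow case (110 mm wide), which has a tab and hinge of the same kind; 0 is shut.
Things that resemble listed ones, but are neither listed nor needed, are in the scene too. Leave any turquoise look-alike of the part that bears spare_lid alone.

How it is judged (in metres and radians):
At the end, for the whole second after the job is handed in: The wide case's lid stands still, by itself, at 45 degrees from closed, within 10.5 degrees either way (0.602 to 0.969 rad), and the narrow case's lid is shut (under 0.1 rad) (value of joint mirror_lid between 0.602 and 0.969 rad and velocity of joint mirror_lid between -0.05 and 0.05 rad/s and value of joint spare_lid below 0.1 rad); the robot touches nothing.
It fails at once if the narrow case's lid is opened (value of joint spare_lid above 0.1 rad).
It also fails if it takes over 32 s, if anything falls off the work surface, if the arm or the gripper's body presses on something with over 40 N, if the wrist force passes 120 N, or if a joint passes its speed limit or range.

### The arm

A 6-joint arm with a two-finger parallel gripper is mounted at the origin on the work surface. World frame = base frame: x ahead of the robot, y to its left, z up, the work surface at z = 0. Lengths are in m, angles in degrees, forces in N, time in s.
With the tool pointing down it reaches from about 0.25 to 0.725 m from the base axis. Payload 9.7 kg.
Tool frame: the origin (TCP) lies on the centre line of the jaws, within the pads' length; the fingertips stand 22 mm ahead of it and the grasp point (between the pads) lies 3 mm ahead of it; z points along the fingers, y is the direction in which the jaws open and shut (so a half turn about z gives the same grasp; the last joint's range is limited). The gripper opens to 85 mm and grips with 20 to 120 N. Pads are 22 mm wide; open, the fingers measure 114 mm over their backs; the gripper's body (76 mm by 85 mm) begins 54 mm behind the grasp point. The pads swing forward as they close: fully open they stand 13 mm farther back than shut.
Start: joints at [-77.12, 4.979, 10.078, 95.1, 0, 90], TCP at [0.123, -0.536, 0.253] pointing down, gripper open.
Joint ranges: [-179.16, 179.16], [-48.56, 103.87], [-65.8, 70.77], [-126.05, 130.52], [-82.76, 87.17], [-180, 180]. Speed limits (degrees/s): [127.2, 127.2, 147.25, 180, 180, 180].

### API

Orientations are given as [roll, pitch, yaw] about the fixed x, y, z axes, in that order (R = Rz(yaw) Ry(pitch) Rx(roll)).
In Python, from workcell import monitor, eyes, job gives the robot as it stands. The module is installed in compiled form; this text tells all that it offers.
- The arm moves only by the tool drive_tool, never from a script. Its argument "plan" is a list of rows, each a list of 3 entries, a list of its own where there are three numbers: the opening, from 0 (shut) to 1 (fully open), then the shift along the world's x, y, z in m, then the turn about the world's z in degrees. In form: [[gripper, [x, y, z], yaw], ...]. A call has 1 to 10 rows; each row shifts and turns the commanded pose from where the row before left it; what a row does not reach is not made up. A row lasts 1/8 s, in which the tool goes at most 62.5 mm and 10.7 degrees, less where a joint would pass 70% of its speed; a pose out of reach is approached as far as the arm can. A call is refused whole if a number of a shift passes 0.0625 or a number of a turn 10.7, either way. A call with a gripper value outside its range is refused whole. The fingers move at their own pace and stop on an object; "grip_force" is the grip in N (left out, the last holds). Time passes only in rows, so rows that do not move let the fingers close. It gives the time, the measured TCP pose, the force and the opening at its end, in the units of the state.
- monitor.get_obs(): the state, without advancing time (a new reading comes with each control period).
- eyes.camera(name): name is "scene" or "top"; returns (picture, depth): 420x560x3 uint8, red, green, blue; 420x560 float32, m along the optical axis (not along the pixel's ray), 0 where there is no reading.
- eyes.camera_params(name): a dict with "fx", "fy", "cx", "cy" (pixels), "extrinsics" (4x4, takes a point from world to camera coordinates). Camera axes: x right, y down, z forward; pixel columns grow to the right and rows downward; lengths in m; the calibration is good to about 2 mm. A picture is of the moment at which its call begins. camera_params takes no time and is no camera call.
- job.job_done(): hands the job in, once; it reports no verdict.
The state is a dict: "time": time; "q": joint angles; "qd": joint speeds; "joint_efforts": joint torques, N m; "ee_pos": TCP position; "tcp_rot": TCP orientation; "wrist_force": force on the tool from outside, world axes, zero at the start; "torque": the same for the moment, N m; "opening": finger opening in m.
Only numpy, scipy, OpenCV 4.12 (cv2) and the standard library are available. Lean on these libraries where they do the work, as an engineer would, in place of code of your own. Each camera call takes 0.05 s, during which the arm holds its last target.

## Working session

There is one attempt and no reset: what is moved stays moved. The work goes in short steps, Python scripts to look and compute and a tool call to move; the robot and the scene stay as the last step left them, time stands still between calls to the robot, and variables do not carry over. Pictures are saved under pics/ and viewed, and the job is handed in when it is done.

Besides the shell and the picture viewer there is one more tool, called after "Call:" by a JSON object that holds its "fn" and its "kwargs". drive_tool: Moves the arm, as the interface text tells. Its arguments: {"type":"object","properties":{"plan":{"type":"array","items":{"type":"array"}},"grip_force":{"type":"number"}},"required":["plan"]}

```bash
mkdir -p pics; python3 - <<'E'
from workcell import monitor, eyes, job
import cv2,numpy as np
for n in("scene","top"):
    p,d=eyes.camera(n);np.savez(f"{n}0.npz",p=p,d=d)
    cv2.imwrite(f"pics/{n}0.png",p[:,:,::-1]); c=eyes.camera_params(n);print(n,c["fx"],c["fy"],c["cx"],c["cy"],np.round(c["extrinsics"],4).tolist())
print(monitor.get_obs())
E
```

```text
scene 459.1812506539066 459.1812506539066 286.2761771489466 203.31083642429525 [[0.5692, 0.8221, -0.0109, -0.2992], [0.7141, -0.5009, -0.489, -0.3739], [-0.4074, 0.2705, -0.8722, 1.0561], [0.0, 0.0, 0.0, 1.0]]
top 532.5875777414836 532.5875777414836 286.48936390903435 209.3047140805853 [[-0.0167, -0.9999, 0.0002, -0.0128], [-0.9895, 0.0165, -0.1438, 0.5474], [0.1437, -0.0026, -0.9896, 1.1498], [0.0, 0.0, 0.0, 1.0]]
{'time': 0.1, 'q': array([-7.71204611e+01,  5.01010393e+00,  1.00398816e+01,  9.50988111e+01,
        1.15032019e-03,  9.00006228e+01]), 'qd': array([ 0.06417924, -0.02573732,  0.03705553,  0.05159064,  0.03236082,
        0.04587759]), 'joint_efforts': array([ 8.87504120e-04, -5.21558619e+01,  4.65655267e+01,  1.58538896e-02,
       -1.49598759e-05,  5.84231032e-06]), 'ee_pos': array([ 0.12256434, -0.53599988,  0.25264121]), 'tcp_rot': array([-1.79930967e+02, -1.14956895e-03,  1.28789147e+01]), 'wrist_force': array([-0.41146232, -0.59569748, -0.65873999]), 'torque': array([ 0.01398753, -0.10863404,  0.04616289]), 'opening': 0.08542275673239594}
```

View pics/scene0.png

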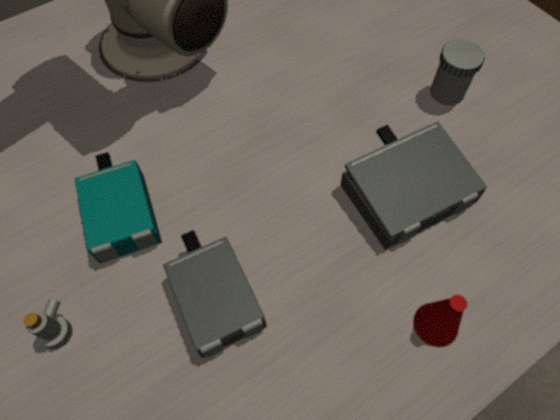

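View pics/top0.png

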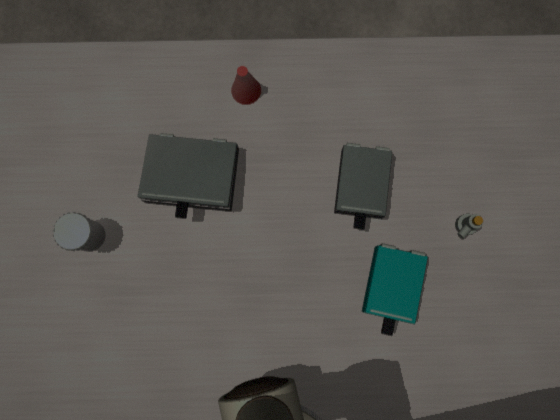

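The top view holds these candidates:
- Wide grey case at (190,172), tab at (182,210).
- Narrow grey case at (365,182), tab at (360,221).
- Turquoise look-alike at (397,285), tab at (389,326).

The wide grey case matches the description. In the scene view it is at (413,183) with its tab at (387,135).

```bash
cat > h.py <<'E'
from workcell import eyes
import numpy as np,cv2
def pts(n,d):
    c=eyes.camera_params(n);E=np.array(c["extrinsics"]);v,u=np.indices(d.shape)
    P=np.stack([(u-c["cx"])/c["fx"]*d,(v-c["cy"])/c["fy"]*d,d],-1)
    return (P-E[:3,3])@E[:3,:3]
E
python3 - <<'E'
from h import *
z=np.load("top0.npz");p,d=z["p"],z["d"];P=pts("top",d)
c=p[110:240,115:265];cv2.imwrite("pics/crop.png",cv2.resize(c[:,:,::-1],None,fx=5,fy=4.6,interpolation=cv2.INTER_CUBIC))
H=P[...,2];roi=np.zeros(H.shape,bool);roi[120:222,125:245]=1
m=roi&(H>0.035)&(d>0)
n,l,st,ce=cv2.connectedComponentsWithStats(m.astype(np.uint8));i=1+np.argmax(st[1:,4]);m=l==i
print(st[i])
q=p.max(-1)
tab=m&(q<45)&(np.indices(H.shape)[0]>198)&(np.abs(np.indices(H.shape)[1]-182)<12)
lid=m&(q>55)
L=P[cv2.erode(lid.astype(np.uint8),np.ones((5,5)))>0]
r=cv2.minAreaRect((L[:,:2]*1000).astype(np.float32));print("rect mm",r,cv2.boxPoints(r))
A=np.c_[L[:,:2],np.ones(len(L))];k=np.linalg.lstsq(A,L[:,2],rcond=None)[0];print("plane",k,"z rms",np.std(L[:,2]-A@k),L[:,2].min(),L[:,2].max())
T=P[tab];print("tab",len(T),T.mean(0),T.min(0),T.max(0))
t=cv2.minAreaRect((T[:,:2]*1000).astype(np.float32));print(t)
z=np.load("scene0.npz");p,d=z["p"],z["d"];P=pts("scene",d)
m=(p.max(-1)<40)&(P[...,2]>.035);m[:115]=0;m[150:]=0;m[:,:370]=0;m[:,405:]=0
T=P[m];print("tab scene",len(T),T.mean(0),T.min(0),T.max(0))
E
```

```text
[ 138  133  100   86 6334]
rect mm ((640.2131958007812, 196.329833984375), (187.51699829101562, 143.0966796875), 83.27166748046875) [[558.17267 111.5998 ]
 [700.2839   94.83433]
 [722.2537  281.05988]
 [580.1425  297.82535]]
plane [-0.12639882  0.01417765  0.14200272] z rms 0.002154944796843456 0.04871706118630482 0.07873997293716017
tab 217 [0.5485951  0.20521811 0.07260942] [0.52834796 0.18201801 0.03641769] [0.56792262 0.23333951 0.08244426]
((546.885498046875, 209.59127807617188), (51.794334411621094, 36.927146911621094), 83.59041595458984)
tab scene 194 [0.54693328 0.20250602 0.07757975] [0.52924033 0.19094801 0.07179184] [0.56308563 0.21565755 0.08224936]
```

View pics/crop.png

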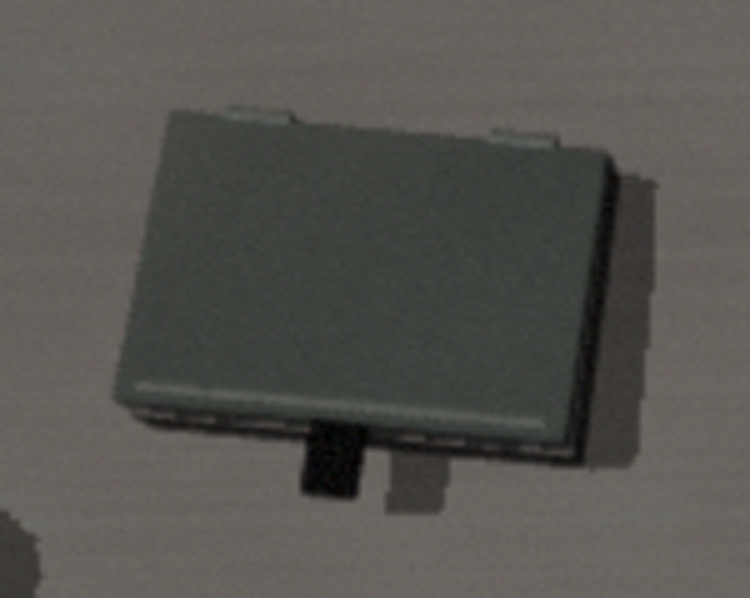

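The close crop shows the wide grey lid, slightly ajar at about 0.127 rad. Its black tab is at top-view pixel (182,210), jutting toward the robot. The case yaw is about -6.7°, the grip point about (0.540, 0.204, 0.072), and the hinge about (0.7125, 0.184). I'll start the approach and check which way the wrist turns.

Call:
{"fn": "drive_tool", "kwargs": {"plan": [[1, [0.02, 0.035, 0], 10], [1, [0.022, 0.04, 0], 10]]}}

```text
time: 0.35
ee_pos: [0.1647, -0.4604, 0.2525]
tcp_rot: [-179.9, -0.0, 33.1]
wrist_force: [-0.2, -0.3, 1.2]
opening: 0.0853
```

```bash
python3 -c "
from workcell import monitor as m;o=m.get_obs();print(o['q'],o['ee_pos'],o['tcp_rot'])"
```

```text
[-7.03151169e+01 -3.31316575e+00  1.59627358e+00  9.49894453e+01
  4.99197541e-03  7.65473461e+01] [ 0.16472601 -0.46037662  0.25246524] [-1.79923351e+02 -2.34677202e-02  3.31375178e+01]
```

Call:
{"fn": "drive_tool", "kwargs": {"plan": [[1, [0.0235, 0.0415, 0], 8.8], [1, [0.0235, 0.0415, 0], 8.8], [1, [0.0235, 0.0415, 0], 8.8], [1, [0.0235, 0.0415, 0], 8.8], [1, [0.0235, 0.0415, 0], 8.8], [1, [0.0235, 0.0415, 0], 8.8], [1, [0.0235, 0.0415, 0], 8.8], [1, [0.0235, 0.0415, 0], 8.8]]}}

```text
time: 1.35
ee_pos: [0.353, -0.1277, 0.2532]
tcp_rot: [180.0, 0.0, 103.6]
wrist_force: [0.7, -0.7, -0.4]
opening: 0.0854
```

Call:
{"fn": "drive_tool", "kwargs": {"plan": [[1, [0.0235, 0.0415, 0], 8.8], [1, [0.0235, 0.0415, 0], 8.8], [1, [0.0235, 0.0415, 0], 8.8], [1, [0.0235, 0.0415, 0], 8.8], [1, [0.0235, 0.0415, 0], 8.8], [1, [0.0235, 0.0415, 0], 8.8], [1, [0.0235, 0.0415, 0], 8.8], [1, [0.0, 0.0, 0], 0]]}}

```text
time: 2.35
ee_pos: [0.5177, 0.1637, 0.2516]
tcp_rot: [-179.9, -0.1, 165.1]
wrist_force: [-0.1, -0.5, -0.1]
opening: 0.0853
```

Call:
{"fn": "drive_tool", "kwargs": {"plan": [[1, [0.011, 0.02, -0.03], 4.1], [1, [0.0113, 0.0205, -0.04], 4.1], [1, [0, 0, -0.04], 0], [1, [0, 0, 0], 0]]}}

```text
time: 2.85
ee_pos: [0.5375, 0.2008, 0.1403]
tcp_rot: [-179.8, -0.3, 173.0]
wrist_force: [0.4, 0.2, 0.4]
opening: 0.0852
```

```bash
python3 - <<'E'
from h import *
for n,(a,b,c,e) in {"scene":(60,220,300,500),"top":(110,300,100,300)}.items():
    p,d=eyes.camera(n);np.savez(n+"1.npz",p=p,d=d);cv2.imwrite(f"pics/{n}1.png",cv2.resize(p[a:b,c:e,::-1],None,fx=3,fy=3))
E
```

```text
(no output)
```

View pics/scene1.png

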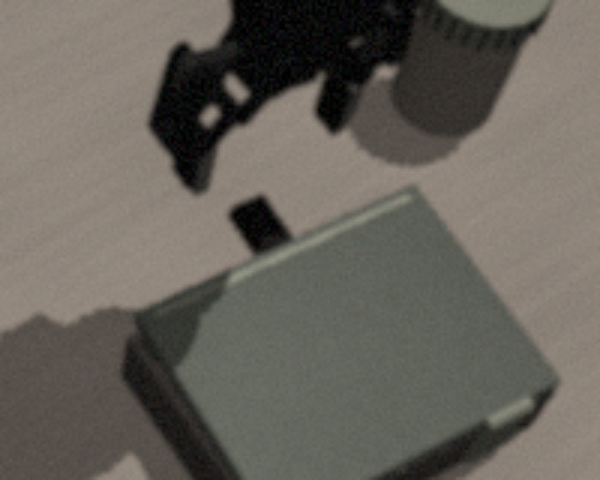

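View pics/top1.png

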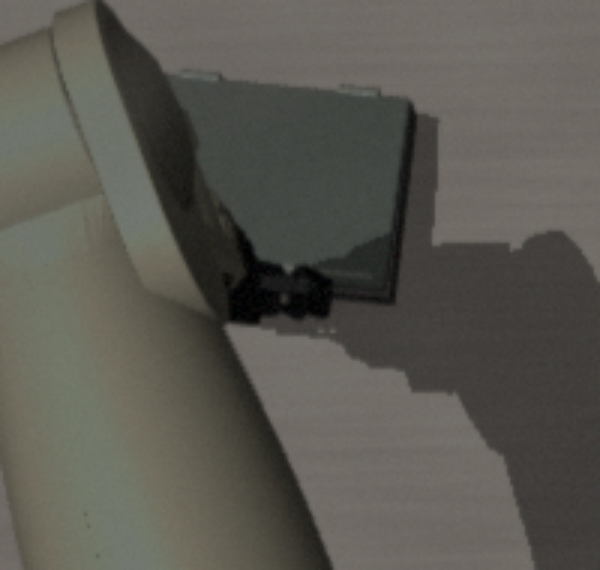

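The scene crop shows the open fingers straddling the tab at crop pixel (262,225), with the pads at (195,185) and (335,125). I'll lower the tool and grip.

Call:
{"fn": "drive_tool", "kwargs": {"plan": [[1, [0.001, 0.0015, -0.022], 0], [1, [0.001, 0.0015, -0.022], 0], [1, [0, 0, -0.021], 0], [1, [0, 0, 0], 0]]}}

```text
time: 3.45
ee_pos: [0.5415, 0.2045, 0.0792]
tcp_rot: [180.0, 0.0, 173.0]
wrist_force: [-0.7, 0.4, -0.1]
opening: 0.0855
```

Call:
{"fn": "drive_tool", "kwargs": {"plan": [[0, [0, 0, 0], 0], [0, [0, 0, 0], 0], [0, [0, 0, 0], 0], [0, [0, 0, 0], 0], [0, [0, 0, 0], 0], [0, [0, 0, 0], 0]], "grip_force": 40}}

```text
time: 4.2
ee_pos: [0.5419, 0.2068, 0.0791]
tcp_rot: [179.8, 0.1, 173.2]
wrist_force: [0.4, 10.3, 1.0]
opening: 0.0229
```

```bash
python3 - <<'E'
from h import *
for n,(a,b,c,e) in {"scene":(60,220,300,500)}.items():
    p,d=eyes.camera(n);cv2.imwrite(f"pics/{n}2.png",cv2.resize(p[a:b,c:e,::-1],None,fx=3,fy=3))
E
```

```text
(no output)
```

View pics/scene2.png

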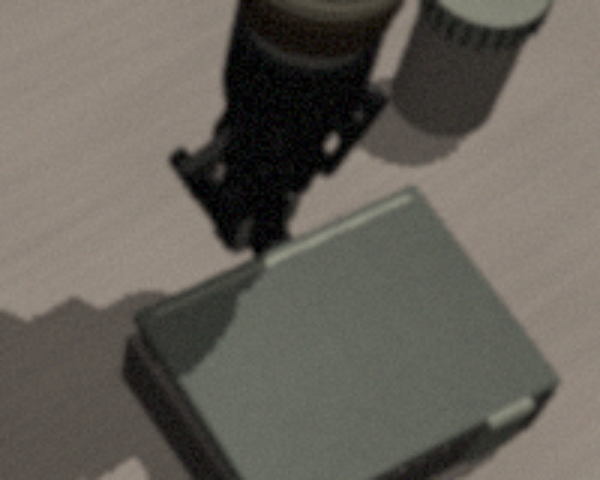

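The fingers hold the tab, with an opening of 22.9 mm. I'll raise it along the arc and check the forces on the way.

Call:
{"fn": "drive_tool", "kwargs": {"plan": [[0, [0.0017, 0.001, 0.0094], 0], [0, [0.0018, 0.0008, 0.0094], 0], [0, [0.0027, -0.0003, 0.0092], 0], [0, [0.0028, -0.0003, 0.0091], 0], [0, [0.0037, -0.0004, 0.0088], 0], [0, [0.0038, -0.0004, 0.0088], 0]]}}

```text
time: 5.0
ee_pos: [0.5581, 0.205, 0.1332]
tcp_rot: [-180.0, -0.0, 173.1]
wrist_force: [5.0, 0.3, -10.5]
opening: 0.0229
```

Call:
{"fn": "drive_tool", "kwargs": {"plan": [[0, [0.0046, -0.0005, 0.0083], 0], [0, [0.0047, -0.0005, 0.0083], 0], [0, [0.0055, -0.0006, 0.0078], 0], [0, [0.0055, -0.0007, 0.0077], 0], [0, [0.0063, -0.0007, 0.0071], 0], [0, [0.0064, -0.0008, 0.0071], 0], [0, [0, 0, 0], 0], [0, [0, 0, 0], 0]]}}

```text
time: 6.0
ee_pos: [0.592, 0.2011, 0.1803]
tcp_rot: [180.0, 0.1, 173.1]
wrist_force: [3.1, -4.8, -4.7]
opening: 0.0231
```

```bash
python3 - <<'E'
from h import *
p,d=eyes.camera("scene");cv2.imwrite("pics/scene3.png",cv2.resize(p[40:240,300:500,::-1],None,fx=3,fy=3))
E
```

```text
(no output)
```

View pics/scene3.png

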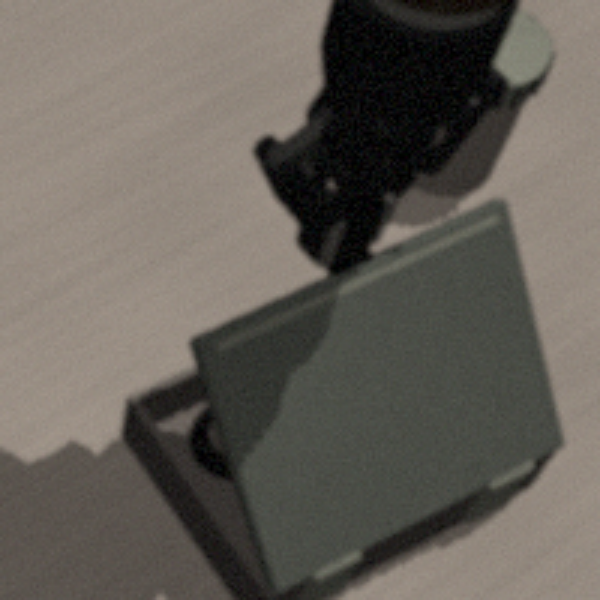

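The lid is up, with the gripper still on the tab at crop (350,250). I'll measure the lid's angle before letting go.

```bash
cat > ang.py <<'E'
from h import *
import sys
p,d=eyes.camera("scene");P=pts("scene",d);np.savez("s_last.npz",p=p,d=d)
cv2.imwrite(f"pics/{sys.argv[1]}.png",p[:,:,::-1])
u=np.array([.993,-.117]);h=np.array([.7125,.184])
s=(P[...,:2]-h)@u;t=(P[...,:2]-h)@np.array([.117,.993]);z=P[...,2]
m=(d>0)&(s>-.145)&(s<-.01)&(abs(t)<.085)&(z>.06)&(z<.17)
X=s[m];Z=z[m]
for _ in range(4):
    k=np.polyfit(X,Z,1);r=abs(Z-np.polyval(k,X));g=r<max(.006,np.percentile(r,80)) if _<2 else r<.006;X,Z=X[g],Z[g]
print("angle",np.arctan(-k[0]),"n",len(X),"rms",np.std(Z-np.polyval(k,X)),"s",X.min(),X.max())
E
python3 ang.py scene4
```

```text
angle 0.7683244899013683 n 7549 rms 0.0015651097708021474 s -0.11849529739451334 -0.01000426951300253
```

The measured angle is 0.768 rad. I'll open the fingers, then back off along the tab and up.

Call:
{"fn": "drive_tool", "kwargs": {"plan": [[0.8, [0, 0, 0], 0], [0.8, [0, 0, 0], 0], [0.8, [0, 0, 0], 0], [0.8, [0, 0, 0], 0], [0.8, [-0.006, 0.001, 0.004], 0], [0.8, [-0.01, 0.001, 0.015], 0], [0.8, [-0.015, 0.002, 0.02], 0], [0.8, [-0.03, 0.003, 0.03], 0], [0.8, [-0.04, 0, 0.03], 0], [0.8, [-0.04, 0, 0.02], 0]]}}

```text
time: 7.35
ee_pos: [0.448, 0.2084, 0.3014]
tcp_rot: [179.9, 0.1, 173.1]
wrist_force: [0.5, -0.2, -0.2]
opening: 0.0686
```

Call:
{"fn": "drive_tool", "kwargs": {"plan": [[0.8, [-0.03, 0, 0], 0], [0.8, [0, 0, 0], 0], [0.8, [0, 0, 0], 0]]}}

```text
time: 7.72
ee_pos: [0.4199, 0.2085, 0.2992]
tcp_rot: [180.0, 0.1, 173.1]
wrist_force: [-0.1, 0.0, -0.4]
opening: 0.0682
```

```bash
python3 ang.py scene5; python3 ang.py scene6; python3 - <<'E'
from h import *
p,d=eyes.camera("top");a=np.load("top0.npz")["d"]
P,Q=pts("top",d)[...,2],pts("top",a)[...,2]
print("narrow lid z now/before",[(round(float(np.median(X[r:r+8,355:380])),4)) for r in (155,200) for X in (P,Q)])
E
```

```text
angle 0.7684090292241372 n 7521 rms 0.0015211957027207123 s -0.11800164531267557 -0.010006466959052707
angle 0.7687291015205364 n 7518 rms 0.001542389221367667 s -0.11893564633519403 -0.010015232719459687
narrow lid z now/before [0.0552, 0.0547, 0.0548, 0.0546]
```

View pics/scene6.png

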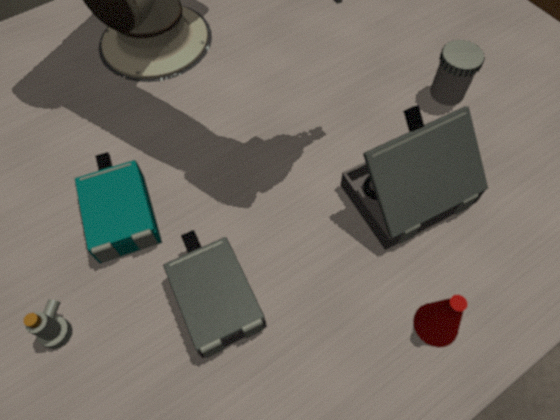

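The wide lid at (425,170) stands alone, and the gripper is clear of it. The narrow case at (215,295) is unchanged and shut.

```bash
python3 -c "
from workcell import job;print(job.job_done())"
```

```text
the job is handed in; nothing more can be done
None
```

The wide case's lid now stands open by itself at about 0.769 rad (44°), inside the 0.602–0.969 rad band, and the job is handed in. I gripped its tab across the sides, raised it along the hinge arc from about 0.127 rad, let go and backed the arm away.

Last checks:
- **Wide lid:** two depth readings after release gave 0.768 and 0.769 rad, the same as before release, so it is holding still.
- **Narrow case:** the lid is level at about 55 mm, unchanged from the start, so it is shut.
- **Robot:** the wrist force is near zero and the gripper is well clear. I handed in at about 8 s.

No check failed or disagreed. The largest wrist force I saw, read at the end of each move, was about 12 N.

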